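Close up the row and hold the carton flap for the packer

ROBOT

A 6-joint arm with a two-finger parallel gripper is mounted at the origin on the work surface. World frame = base frame: x ahead of the robot, y to its left, z up, the work surface at z = 0. Lengths are in m, angles in rad, forces in N, time in s.
With the tool pointing down it reaches from about 0.35 to 0.725 m from the base axis. Payload 6 kg.
Tool frame: the origin (TCP) lies at the very end of the fingers, on their centre line; the grasp point (between the pads) lies ctrl.pinch_z behind it (ctrl.pinch_z is the distance from the TCP to the grasp point, in m); y points along the fingers, z is the direction in which the jaws open and shut, and the axes are right-handed (so a half turn about y gives the same grasp; the last joint's range is limited). The gripper opens to 85 mm and grips with 20 to 120 N. Pads are 22 mm wide; open, the fingers measure 114 mm over their backs; the gripper's body (76 mm by 85 mm) begins 54 mm behind the grasp point. The pads swing forward as they close: fully open they stand 13 mm farther back than shut.
Start: joints at [-0.909, 0.04, 0.085, 0, -1.615, -0.334], TCP at [0.193, -0.568, 0.231] pointing down, gripper open.
Joint ranges: [-2.56, 2.56], [-1.29, 2.01], [-1.08, 1.49], [-3.29, 1.98], [-2.81, -0.18], [-2.99, 2.99]. Speed limits (rad/s): [2.57, 2.57, 3.01, 3.14, 3.14, 3.14].

INTERFACE

Orientations are given as a rotation vector (axis times angle).
In Python, from cell import ctrl gives the robot as it stands. The module is installed in compiled form; this text tells all that it offers.
- The arm moves only by the tool apply_moves, never from a script. Its argument "deltas" is a list of rows, each a list of 2 entries, a list of its own where there are three numbers: the shift along the tool's x, y, z in m, then the turn about the tool's y in degrees. In form: [[[dx, dy, dz], spin], ...]. A call has 1 to 20 rows; each row is the pose to reach, as a shift and turn from the pose measured when the call began, along the tool's axes at that moment; what a row does not reach only later rows make up. A row lasts 1/10 s, in which the tool goes at most 50 mm and 8.59 degrees, less where a joint would pass 70% of its speed; a pose out of reach is approached as far as the arm can. A call with a gripper value outside its range is refused whole. "gripper" is the finger opening in m, from 0 to 0.0854, set as the call begins (left out, the last holds). The fingers move at their own pace and stop on an object; "squeeze" is the grip in N (left out, the last holds). Time passes only in rows, so rows that repeat a pose let the fingers close. It gives the time, the measured TCP pose, the force and the opening at its end, in the units of the state.
- ctrl.state(): the state, without advancing time (a new reading comes with each control period).
- ctrl.read_camera(name): name is "scene" or "side" or "wrist"; returns a dict with "pixels" (480x640x3 uint8, red, green, blue), "intrinsics" (3x3 intrinsics, pixels), "k1" (the pictures are not rectified: a ray, as slopes to the right and down, at radius r is drawn at 1 + k1 r^2 times it, then the intrinsics apply), "extrinsics" (4x4, takes a point from world to camera coordinates). Camera axes: x right, y down, z forward; pixel columns grow to the right and rows downward; lengths in m; the calibration is good to about 2 mm. A picture is of the moment at which its call begins. There is no depth.
- ctrl.finish_job(): hands the job in, once; it reports no verdict.
The state is a dict: "time": time; "q": joint angles; "qvel": joint speeds; "joint_efforts": joint torques, N m; "position": TCP position; "orientation": TCP orientation; "force": force on the tool from outside, world axes, zero at the start; "ft_torque": the same for the moment, N m; "grip_width": opening from 0.0 (shut) to 1.0 (fully open).
Only numpy, scipy, OpenCV 4.12 (cv2) and the standard library are available. Lean on these libraries where they do the work, as an engineer would, in place of code of your own. Each camera call takes 0.05 s, during which the arm holds its last target. There are 200 camera calls.

TASK

The packer is about to lay the last games into the open carton and needs both hands. In the carton, first slide the nearer loose game box along until it lies flush against the game in the far corner, leaving that one in its corner; then raise the springy long flap that hangs over the left half of the carton and hold it with the fingers at 90 degrees, standing straight up. Finish still holding it there, since it springs shut when let go, and leave the other things on the bench alone.

Things in the scene. Friction and masses are not known exactly. Their poses are not given: they have to be found in the camera images.
- carton: open cardboard carton, fixed. Inside 320 (its x) by 300 mm (y), walls 5 mm, rim 165 mm above the bench. Origin: centre of its underside; x runs along its long flaps, away from the robot, y left, z up. Games fill it to 105 mm above the bench; on them the top layer has just been begun in its right half (y < 0). Right long flap and short flaps hang outside, up to 32 mm out from the walls
- game_corner: blue game box with dial picture, 100 (x) x 140 (y) x 50 mm high, 0.32 kg, loose, lying flat in the far right corner of the carton (high x, low y) with about 2 mm of play to the walls. Origin: centre of its underside, 105 mm above the bench; its top is 10 mm below the carton's rim; axes as the carton's
- game_loose: the game box to butt up, same make, size and axes, 0.25 to 0.42 kg, loose, flat on the same level in the right half of the carton, nearer the robot than game_corner, about 20 to 58 mm short of it, skewed up to 0.05 rad. Some 60 mm or more are free between it and the carton's near wall. It slides at 2 to 7 N. Origin: centre of its underside
- carton_flap (a joint): left long flap, stiff board 326 (along carton x) x 150 x 5 mm, creased at the left rim. 0 rad: closed, level over the left half, free edge on the carton's midline; 1.571: straight up; 2.3: stop. Starts 0.12 to 0.3. Sprung: 0.2 N m/rad towards 0.42 rad, weight 60 g, friction 0.025 N m; let go, it springs back to 0.35 or less. Straight up needs about 2 N at the edge
- flap_hinge (a point): middle of the flap's crease on the carton's left rim: 150 mm left of the carton's centre, 165 mm above the bench, on the flap's inner face (underside). Axes turn with the flap: x along the crease, -y along the flap to its free edge, z out of its outer face
- flap_edge (a point): middle of the flap's free edge, on its inner face (underside), 150 mm from the crease; axes as flap_hinge. Beside the flap, 55 mm beyond the carton's left wall, stands a fixed taped carton 205 mm high (250 x 200 mm), so the flap cannot be folded right back. The flap opens by lifting this edge from below; pushed edge-on it jams
- game_waiting: a third game box like the two in the carton, waiting on the bench to the right of the carton; bystander, leave alone. 100 x 140 x 50 mm; origin under its centre
- dial_stack_a: wrapped stack of eight black game dials, 100 mm across, 72 mm high, on the bench at the right; bystander. Origin under its centre
- dial_stack_b: wrapped stack of five black game dials, 100 mm across, 45 mm high, on the bench at the right; bystander. Origin under its centre
- label_roll: white roll of address labels lying flat, 90 mm across, 50 mm high, on the bench to the right of the carton; bystander. Origin under its centre
There are look-alikes about, which are no part of the job. What is shaped like the game_corner but red is not meant.

How it is judged:
On the way, in this order (a step that is already met when the one before it is completed fails the run):
1. the nearer game lies flush against the game in the corner (x of game_loose in the frame of game_corner between -0.104 and -0.095 m and y of game_loose in the frame of game_corner between -0.02 and 0.02 m and z of game_loose in the frame of game_corner between -0.006 and 0.006 m and angle between the x axis of game_loose and the x axis of game_corner, either way round below 0.045 rad and distance of game_corner from where it was at the start of the episode below 0.012 m), for 0.2 s.
2. the fingers hold the flap straight up (value of joint carton_flap between 1.43 and 1.71 rad and contact force between the fingers and carton_flap above 0.4 N), for 0.3 s.
At the end, for the whole second after the job is handed in: The two games lie flat with under 4 mm between them, parallel within 0.045 rad, at most 20 mm out of line, the corner one within 12 mm of its start; the flap stands still at 90 degrees (8 either way), pressed or gripped by the fingers with over 0.4 N, propped by no game, as the program ends (all of step 1 and all of step 2 and velocity of joint carton_flap between -0.15 and 0.15 rad/s and linear speed of game_loose below 0.02 m/s and contact force between each of game_loose, game_corner and carton_flap below 0.1 N); the arm keeps its last pose, push and grip.
It fails at once if a bystander on the bench is moved more than 25 mm (distance of any of game_waiting, dial_stack_a, dial_stack_b, label_roll from where it was at the start of the episode above 0.025 m).
It fails at once if a game in the carton is tipped or lifted out (angle between any of game_loose, game_corner's own z axis and vertical above 0.4 rad).
It also fails if it takes over 53 s, if anything falls off the work surface, if the arm or the gripper's body presses on something with over 40 N, if the wrist force passes 120 N, or if a joint passes its speed limit or range.

## Working session

There is one attempt and no reset: what is moved stays moved. The work goes in short steps, Python scripts to look and compute and a tool call to move; the robot and the scene stay as the last step left them, time stands still between calls to the robot, and variables do not carry over. Pictures are saved under pics/ and viewed, about 8 in all and at most 12, crops included, and the job is handed in when it is done.

Besides the shell and the picture viewer there is one more tool, called after "Emit:" as name(argument=value, ...), one argument or row to a line, values as JSON. apply_moves: Moves the arm, as the interface text tells. Its arguments: {"type":"object","properties":{"deltas":{"type":"array"},"gripper":{"type":"number"},"squeeze":{"type":"number"}},"required":["deltas"]}

```bash
mkdir -p pics; cat > h.py <<'E'
import numpy as np, cv2
from cell import ctrl
from scipy.spatial.transform import Rotation as R
def grab(n,f):
    c=ctrl.read_camera(n); cv2.imwrite(f,c["pixels"][:,:,::-1]); np.savez(f[:-4]+'.npz',**c); return c
def ray(c,uv):
    K=c["intrinsics"];k=float(c["k1"]);D=np.array([k,0,0,0.])
    p=cv2.undistortPoints(np.array(uv,float).reshape(-1,1,2),K,D,None,None).reshape(-1,2)
    E=c["extrinsics"];d=np.c_[p,np.ones(len(p))]@E[:3,:3]; o=-E[:3,:3].T@E[:3,3]; return o,d
def plane(c,uv,z):
    o,d=ray(c,uv); return o+d*((z-o[2])/d[:,2])[:,None]
def proj(c,P):
    E=c["extrinsics"];r=cv2.Rodrigues(E[:3,:3])[0]
    return cv2.projectPoints(np.array(P,float).reshape(-1,1,3),r,E[:3,3],c["intrinsics"],np.array([float(c["k1"]),0,0,0]))[0].reshape(-1,2)
E
python3 - <<'E'
from h import *
for n in("scene","side","wrist"):
    c=grab(n,f"pics/{n}0.png");E=c["extrinsics"];print(n,-E[:3,:3].T@E[:3,3],c["k1"])
s=ctrl.state();print(s,ctrl.pinch_z);print(R.from_rotvec(s["orientation"]).as_matrix().round(3))
E
```

```text
scene [ 1.28643974 -0.40967628  0.97591407] -0.09905412112624093
side [0.39056403 0.91015869 0.78911691] -0.0741227957024573
wrist [ 0.11898357 -0.5925168   0.37238581] -0.018548232065379054
{'time': 0.15, 'q': array([-9.09310200e-01,  4.06968343e-02,  8.40519792e-02, -3.07490084e-04,
       -1.61549989e+00, -3.33743943e-01]), 'qvel': array([-1.18872274e-03, -1.74898114e-03,  2.83745244e-03,  2.98681334e-03,
       -7.56569630e-05,  4.39653359e-04]), 'joint_efforts': array([-4.99326397e-04, -3.68614662e+01,  3.47692716e+01,  6.93600610e+00,
       -4.32595654e-03, -1.33941063e-05]), 'position': array([ 0.19314009, -0.56780408,  0.23050739]), 'orientation': array([-1.55411542, -0.25686881,  0.25745787]), 'force': array([-0.06293373, -0.11333534, -0.20374815]), 'ft_torque': array([-0.00624082,  0.00374801,  0.02727564]), 'grip_width': 1.0037435555734229} 0.0187
[[ 0.947 -0.001 -0.322]
 [ 0.322  0.001  0.947]
 [-0.    -1.     0.001]]
```

View pics/scene0.png

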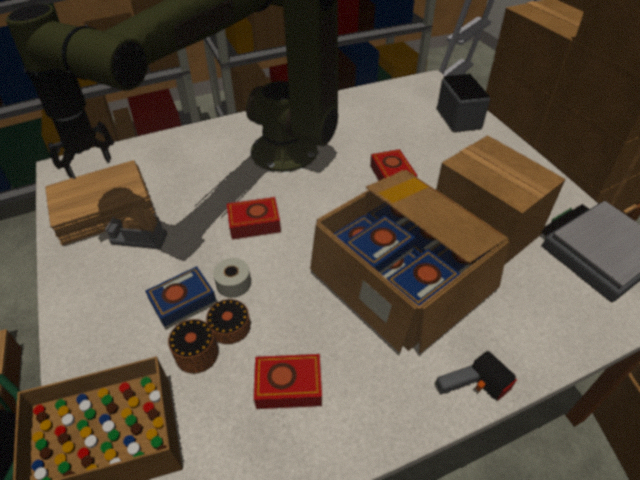

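View pics/side0.png

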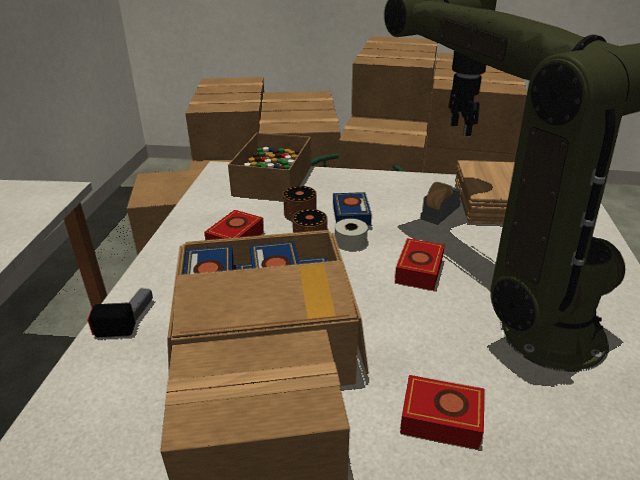

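The scene view shows the carton around (410,265), with blue games at (385,240) and (428,272) and the flap rising from the left rim. The side view shows the games at (272,257) and (208,262). I'll zoom in next to get corners.

```bash
python3 - <<'E'
import cv2,numpy as np
a=cv2.imread('pics/scene0.png')[165:365,300:520];b=cv2.imread('pics/side0.png')[220:400,155:385]
a=cv2.resize(a,None,fx=3,fy=3,interpolation=2);cv2.imwrite('pics/ca.png',a)
b=cv2.resize(b,None,fx=3,fy=3,interpolation=2);cv2.imwrite('pics/cb.png',b)
E
```

```text
(no output)
```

View pics/ca.png

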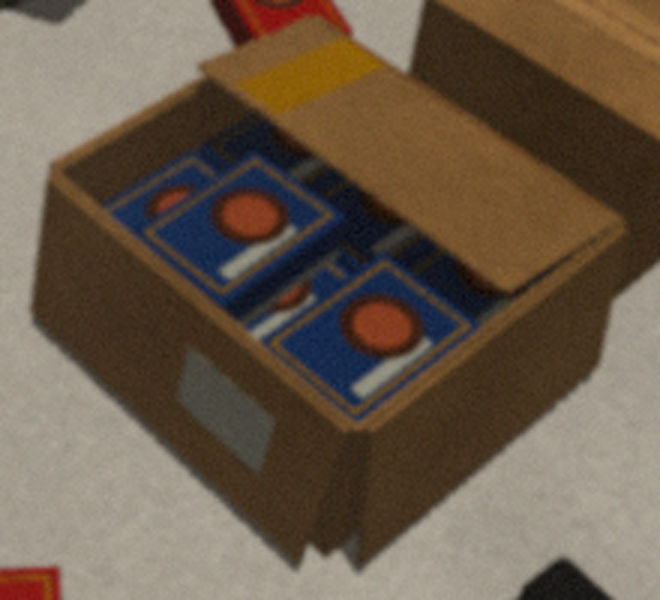

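View pics/cb.png

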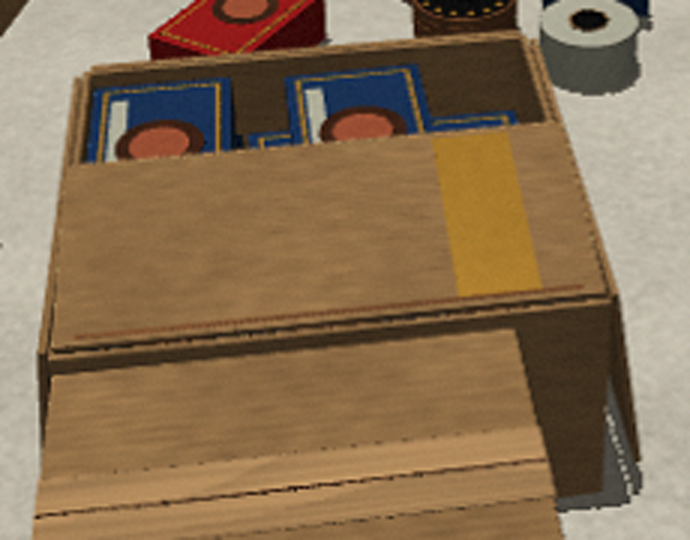

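Scene crop: loose game top corners are at about (147,230), (255,155), (342,212), (228,295). The corner game's are at (270,340), (385,258), (472,325), (357,418). The rim corners are (52,168), (355,430), (622,222). Side crop: the games' right edges are (288,78)-(415,67) and (97,90)-(228,80).

```bash
python3 - <<'E'
from h import *
L=lambda n:dict(np.load(f'pics/{n}0.npz'))
s,d=L('scene'),L('side');np.set_printoptions(precision=4,suppress=True)
A=lambda p:np.array(p)/3+[300,165]; B=lambda p:np.array(p)/3+[155,220]
def rep(n,P):
    print(n,P[:,:2].tolist() if 0 else P[:,:2].round(3).tolist(),'len',np.linalg.norm(np.diff(P,axis=0),axis=1).round(3),'c',P.mean(0).round(4))
    for a,b in zip(P[:-1],P[1:]): print('   ang',np.degrees(np.arctan2(*(b-a)[1::-1])).round(1),end='')
    print()
rep('loose',plane(s,A([(147,230),(255,155),(342,212),(228,295)]),.155))
rep('corner',plane(s,A([(270,340),(385,258),(472,325),(357,418)]),.155))
rep('rim NR,FR,FL',plane(s,A([(52,168),(355,430),(622,222)]),.165))
rep('side loose FR,NR',plane(d,B([(288,78),(415,67)]),.155))
rep('side corner FR,NR',plane(d,B([(97,90),(228,80)]),.155))
rep('side rim FL,FR,NR,NL',plane(d,B([(45,355),(80,75),(530,38),(612,297)]),.165))
E
```

```text
loose [[0.596, -0.047], [0.554, 0.07], [0.638, 0.102], [0.679, -0.02]] len [0.124 0.09  0.129] c [0.6168 0.0265 0.155 ]
   ang 109.5   ang 21.0   ang -71.4
corner [[0.729, -0.012], [0.693, 0.108], [0.776, 0.131], [0.815, 0.01]] len [0.125 0.086 0.127] c [0.7533 0.0594 0.155 ]
   ang 106.8   ang 16.2   ang -72.3
rim NR,FR,FL [[0.513, -0.091], [0.828, -0.001], [0.742, 0.293]] len [0.328 0.306] c [0.6944 0.0667 0.165 ]
   ang 15.9   ang 106.4
side loose FR,NR [[0.68, -0.028], [0.589, -0.055]] len [0.094] c [ 0.6346 -0.0416  0.155 ]
   ang -163.4
side corner FR,NR [[0.816, 0.006], [0.723, -0.02]] len [0.096] c [ 0.7695 -0.0069  0.155 ]
   ang -164.5
side rim FL,FR,NR,NL [[0.743, 0.29], [0.828, 0.003], [0.507, -0.091], [0.423, 0.195]] len [0.299 0.334 0.298] c [0.6255 0.0992 0.165 ]
   ang -73.4   ang -163.7   ang 106.4
```

Emit:
apply_moves(
  deltas=[
    [[0.509, 0, 0.427], 2.5],
    [[0.509, 0, 0.427], 2.5],
    [[0.509, 0, 0.427], 2.5],
    [[0.509, 0, 0.427], 2.5],
    [[0.509, 0, 0.427], 2.5],
    [[0.509, 0, 0.427], 2.5],
    [[0.509, 0, 0.427], 2.5],
    [[0.509, 0, 0.427], 2.5],
    [[0.509, 0, 0.427], 2.5],
    [[0.509, 0, 0.427], 2.5],
    [[0.509, 0, 0.427], 2.5],
    [[0.509, 0, 0.427], 2.5],
    [[0.509, 0, 0.427], 2.5],
    [[0.509, 0, 0.427], 2.5],
    [[0.509, 0, 0.427], 2.5],
    [[0.509, 0, 0.427], 2.5],
    [[0.509, 0, 0.427], 2.5],
    [[0.509, 0, 0.427], 2.5],
    [[0.509, 0, 0.427], 2.5],
  ],
  gripper=0.06,
)

```text
time: 2.05
position: [0.5373, -0.0005, 0.2314]
orientation: [-1.558, -0.222, 0.222]
force: [-0.2, 0.2, -0.0]
grip_width: 0.701
```

```bash
python3 - <<'E'
from h import *
w=grab('wrist','pics/w1.png');s=grab('scene','pics/s1.png');st=ctrl.state()
print(st['time'],st['position'],st['force'],st['q'].round(3));print(R.from_rotvec(st["orientation"]).as_matrix().round(3))
E
```

```text
2.15 [ 5.37409631e-01 -1.60803126e-04  2.31275988e-01] [-0.1043664   1.11326625  0.53844024] [ 3.730e-01 -1.270e-01 -7.600e-02 -1.000e-03 -1.621e+00 -1.661e+00]
[[ 0.96  -0.    -0.28 ]
 [ 0.28   0.001  0.96 ]
 [ 0.    -1.     0.001]]
```

View pics/w1.png

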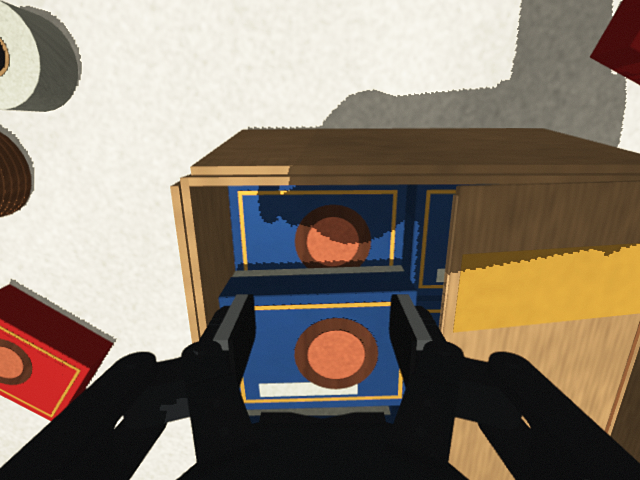

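Wrist view: image up is toward the robot. The near wall's rim is at v≈185, the lower layer shows at (320,235), and the loose game's near edge is at v≈298, between u≈222 and 405.

```bash
cat >> h.py <<'E'
C0=np.array([.6255,.099]);ex=np.array([.960,.280]);ey=np.array([-.280,.960])
def car(P): P=np.atleast_2d(P)[:,:2]-C0; return np.c_[P@ex,P@ey]
E
python3 - <<'E'
from h import *
w=dict(np.load('pics/w1.npz'))
g=w['pixels'].astype(int)
b=(g[:,:,2]>g[:,:,0]+25)
for u in(255,285,315,345,375): print(u,[v for v in range(186,340) if b[v,u]!=b[v-1,u]], g[285:305:2,u].sum(1))
print(car(plane(w,[(255,295),(375,295)],.155)))
print('wall',car(plane(w,[(200,183),(450,183)],.165)))
print('flap edge px',car(plane(w,[(455,195),(443,335)],.195)))
print('tcp',car(ctrl.state()['position']))
E
```

```text
255 [186, 190, 196, 270, 277, 289, 290, 306, 311, 327, 328] [ 87  77  89  88  79 125 239 252 254 251]
285 [186, 190, 195, 269, 276, 305, 310] [ 88  86  94  83  80 192 237 245 241 236]
315 [186, 190, 195, 209, 275, 304, 309, 323] [ 82  83  87  84 109 234 246 246 243 249]
345 [186, 190, 195, 206, 274, 303, 308, 319] [ 90  85  86  84 193 252 244 245 235 342]
375 [190, 195, 266, 273, 302, 307] [ 77  81  79 120 229 255 242 253 144 498]
[[-0.08092636 -0.11657455]
 [-0.08081944 -0.03323371]]
wall [[-0.16008242 -0.14305569]
 [-0.15995843  0.00672611]]
flap edge px [[-0.15818838 -0.00107508]
 [-0.07461611  0.00154349]]
tcp [[-0.11233178 -0.07052907]]
```

Emit:
apply_moves(
  deltas=[
    [[0, 0.04, -0.006], 0],
    [[0, 0.08, -0.006], 0],
    [[0, 0.1, -0.006], 0],
    [[0, 0.114, -0.006], 0],
    [[0, 0.114, -0.006], 0],
    [[0.01, 0.114, -0.006], 0],
    [[0.015, 0.114, -0.006], 0],
    [[0.02, 0.114, -0.006], 0],
    [[0.025, 0.114, -0.006], 0],
    [[0.03, 0.114, -0.006], 0],
    [[0.034, 0.114, -0.006], 0],
    [[0.038, 0.114, -0.006], 0],
    [[0.042, 0.114, -0.006], 0],
    [[0.046, 0.114, -0.006], 0],
    [[0.05, 0.114, -0.006], 0],
    [[0.05, 0.114, -0.006], 0],
  ],
)

```text
time: 3.75
position: [0.5878, 0.0086, 0.117]
orientation: [-1.558, -0.223, 0.222]
force: [0.2, 0.3, -0.5]
grip_width: 0.701
```

Emit:
apply_moves(
  deltas=[
    [[0.002, 0, 0], 0],
    [[0.004, 0, 0], 0],
    [[0.006, 0, 0], 0],
  ],
)

```text
time: 4.05
position: [0.5936, 0.0103, 0.1169]
orientation: [-1.557, -0.223, 0.222]
force: [-3.3, -0.9, 2.7]
grip_width: 0.701
```

```bash
python3 - <<'E'
from h import *
w=grab('wrist','pics/w2.png');s=grab('scene','pics/s2.png')
a=cv2.resize(cv2.imread('pics/s2.png')[180:330,300:480],None,fx=3,fy=3,interpolation=2)
b=cv2.imread('pics/w2.png')[0:450,150:410]
o=np.zeros((450,800,3),np.uint8);o[:,:540]=a;o[:,540:]=b;cv2.imwrite('pics/o2.png',o);print(car(ctrl.state()['position']))
E
```

```text
[[-0.05520779 -0.07622552]]
```

View pics/o2.png

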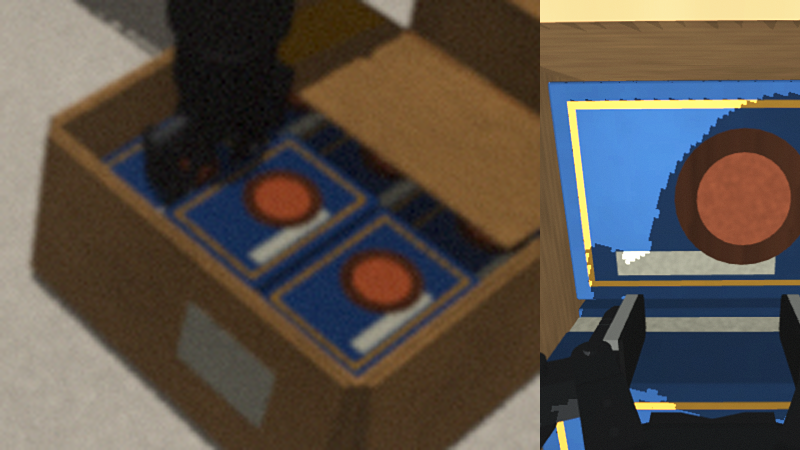

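The picture shows the loose game moved along. A narrow dark gap remains around crop (265,285), with the corner game undisturbed. I'll continue by force.

Emit:
apply_moves(
  deltas=[
    [[0.002, 0, 0], 0],
    [[0.004, 0, 0], 0],
  ],
)

```text
time: 4.35
position: [0.5977, 0.0115, 0.1168]
orientation: [-1.557, -0.223, 0.222]
force: [-3.0, -0.0, 2.1]
grip_width: 0.704
```

Emit:
apply_moves(
  deltas=[
    [[0.002, 0, 0], 0],
    [[0.003, 0, 0], 0],
  ],
)

```text
time: 4.55
position: [0.5993, 0.0119, 0.1168]
orientation: [-1.558, -0.22, 0.225]
force: [-13.8, -1.7, 7.3]
grip_width: 0.704
```

Emit:
apply_moves(
  deltas=[
    [[0.0015, 0, 0], 0],
    [[0.003, 0, 0], 0],
  ],
)

```text
time: 4.75
position: [0.5992, 0.0118, 0.1169]
orientation: [-1.559, -0.214, 0.231]
force: [-23.7, -3.9, 13.0]
grip_width: 0.7
```

Emit:
apply_moves(
  deltas=[
    [[-0.002, 0, 0], 0],
    [[-0.006, 0, 0], 0],
    [[-0.015, 0, 0], 0],
    [[-0.02, 0, 0], 0],
    [[-0.02, -0.05, 0], 0],
    [[-0.02, -0.1, 0], 0],
    [[-0.02, -0.14, 0], 0],
    [[-0.05, -0.18, -0.01], 0],
    [[-0.08, -0.22, -0.01], 0],
    [[-0.08, -0.22, -0.01], 0],
  ],
)

```text
time: 5.75
position: [0.5267, -0.0217, 0.3466]
orientation: [-1.56, -0.224, 0.218]
force: [1.7, 0.5, 0.6]
grip_width: 0.703
```

```bash
python3 - <<'E'
from h import *
w=grab('wrist','pics/w3.png');s=grab('scene','pics/s3.png');d=grab('side','pics/d3.png')
a=cv2.resize(cv2.imread('pics/s3.png')[180:350,300:520],None,fx=2,fy=2,interpolation=2)
b=cv2.resize(cv2.imread('pics/w3.png'),(360,270))
o=np.zeros((600,800,3),np.uint8);o[:340,:440]=a;o[:270,440:]=b
o[340:600,:360]=cv2.resize(cv2.imread('pics/d3.png')[225:355,165:345],None,fx=2,fy=2,interpolation=2)
cv2.imwrite('pics/o3.png',o);st=ctrl.state();print(st['time'],st['position'],car(st['position']),st['force'])
E
```

```text
5.9 [ 0.52726728 -0.01975855  0.33782198] [[-0.12755581 -0.08650305]] [-0.34808005  0.09034889  0.0611929 ]
```

View pics/o3.png

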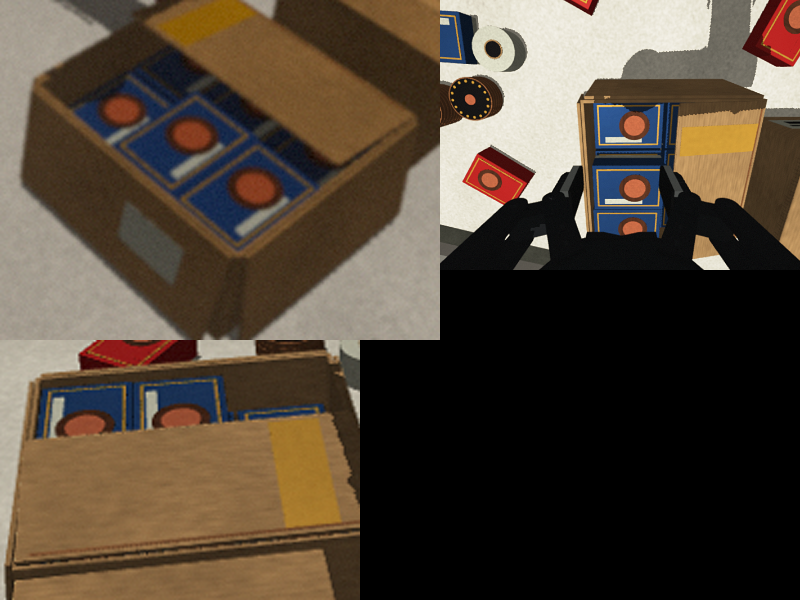

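The games now lie flush and in line in all three views. Next is the flap angle: I'll triangulate its free-edge corners, at scene (366.7,187.7) and (470,262.3), side (342.3,261) and (176.7,275).

```bash
python3 - <<'E'
from h import *
L=lambda n:dict(np.load(f'pics/{n}0.npz'));s,d=L('scene'),L('side')
for n,a,b in(('near',(366.7,187.7),(342.3,261)),('far',(470,262.3),(176.7,275))):
    o1,r1=ray(s,[a]);o2,r2=ray(d,[b])
    A=np.c_[r1[0],-r2[0]];t=np.linalg.lstsq(A,o2-o1,rcond=None)[0]
    p=o1+t[0]*r1[0];q=o2+t[1]*r2[0];m=(p+q)/2;print(n,m,'gap',np.linalg.norm(p-q),car(m),'th',np.arctan2(m[2]-.167,.15-car(m)[0,1]))
st=ctrl.state()
# target: x_c=-.03,y_c=-.03 ,in tool axes
M=R.from_rotvec(st['orientation']).as_matrix()
for y in(-.04,): 
    T=np.r_[C0-.03*ex+y*ey,.30];print('delta tool',(M.T@(T-st['position'])).round(4))
E
```

```text
near [0.47096543 0.05705403 0.18978164] gap 0.006858132614175212 [[-0.16009805  0.00300155]] th 0.15375556825720835
far [0.7822611  0.14815836 0.19273316] gap 0.004810909327042641 [[0.16425499 0.00329892]] th 0.17364556636025094
delta tool [0.0979 0.0371 0.0464]
```

Emit:
apply_moves(
  deltas=[
    [[0.05, 0, 0.046], -8],
    [[0.098, 0, 0.046], -16],
    [[0.098, 0.037, 0.046], -24],
    [[0.098, 0.037, 0.046], -32],
    [[0.098, 0.037, 0.046], -40],
    [[0.098, 0.037, 0.046], -48],
    [[0.098, 0.037, 0.046], -56],
    [[0.098, 0.037, 0.046], -64],
    [[0.098, 0.037, 0.046], -72],
    [[0.098, 0.037, 0.046], -80],
    [[0.098, 0.037, 0.046], -86],
    [[0.098, 0.037, 0.046], -90],
    [[0.098, 0.037, 0.046], -90],
    [[0.098, 0.037, 0.046], -90],
  ],
  gripper=0.04,
)

```text
time: 7.3
position: [0.6081, 0.052, 0.2985]
orientation: [-1.053, -1.405, 1.418]
force: [0.2, -0.3, -0.4]
grip_width: 0.47
```

```bash
python3 - <<'E'
from h import *
st=ctrl.state();print(st['time'],st['position'],car(st['position']),st['q'].round(2),st['force']);print(R.from_rotvec(st["orientation"]).as_matrix().round(3))
for t in np.arange(.15,1.6,.1): print(round(t,2),[round(x,3) for x in(.15-.15*np.cos(t),.165+.15*np.sin(t))],end=' ')
E
```

```text
7.3 [0.60807301 0.05202335 0.29853005] [[-0.02988338 -0.04021802]] [ 0.41  0.1   0.27 -0.   -1.75 -0.13] [ 0.20022629 -0.26917144 -0.43943156]
[[-0.278 -0.011 -0.96 ]
 [ 0.961 -0.001 -0.278]
 [ 0.002 -1.     0.011]]
0.15 [np.float64(0.002), np.float64(0.187)] 0.25 [np.float64(0.005), np.float64(0.202)] 0.35 [np.float64(0.009), np.float64(0.216)] 0.45 [np.float64(0.015), np.float64(0.23)] 0.55 [np.float64(0.022), np.float64(0.243)] 0.65 [np.float64(0.031), np.float64(0.256)] 0.75 [np.float64(0.04), np.float64(0.267)] 0.85 [np.float64(0.051), np.float64(0.278)] 0.95 [np.float64(0.063), np.float64(0.287)] 1.05 [np.float64(0.075), np.float64(0.295)] 1.15 [np.float64(0.089), np.float64(0.302)] 1.25 [np.float64(0.103), np.float64(0.307)] 1.35 [np.float64(0.117), np.float64(0.311)] 1.45 [np.float64(0.132), np.float64(0.314)] 1.55 [np.float64(0.147), np.float64(0.315)]
```

Emit:
apply_moves(
  deltas=[
    [[0, 0.04, 0], 0],
    [[0, 0.08, 0], 0],
    [[0, 0.115, 0], 0],
    [[0, 0.132, 0], 0],
    [[0, 0.132, 0], 0],
    [[0.015, 0.132, 0], 0],
    [[0.025, 0.132, 0], 0],
    [[0.025, 0.132, 0], 0],
  ],
)

```text
time: 8.1
position: [0.5999, 0.0776, 0.1682]
orientation: [-1.054, -1.408, 1.418]
force: [-0.1, 0.4, 0.3]
grip_width: 0.468
```

Emit:
apply_moves(
  deltas=[
    [[0.004, 0, 0], 0],
    [[0.007, 0, 0], 0],
    [[0.008, 0, 0], 0],
  ],
)

```text
time: 8.4
position: [0.5987, 0.0821, 0.1705]
orientation: [-1.061, -1.406, 1.42]
force: [4.3, -13.3, 1.0]
grip_width: 0.469
```

Emit:
apply_moves(
  deltas=[
    [[0.002, -0.004, 0], 0],
    [[0.003, -0.009, 0], 0],
    [[0.005, -0.015, 0], 0],
    [[0.007, -0.022, 0], 0],
    [[0.009, -0.029, 0], 0],
    [[0.009, -0.029, 0], 0],
  ],
)

```text
time: 9.0
position: [0.5966, 0.0902, 0.2016]
orientation: [-1.063, -1.407, 1.42]
force: [-0.4, -7.7, 2.0]
grip_width: 0.472
```

```bash
python3 - <<'E'
from h import *
d=grab('side','pics/d4.png');s=grab('scene','pics/s4.png');w=grab('wrist','pics/w4.png')
o=np.zeros((560,800,3),np.uint8)
o[:280,:440]=cv2.resize(cv2.imread('pics/s4.png')[170:310,300:520],None,fx=2,fy=2,interpolation=2)
o[280:560,:400]=cv2.resize(cv2.imread('pics/d4.png')[220:360,165:365],None,fx=2,fy=2,interpolation=2)
o[:270,440:]=cv2.resize(cv2.imread('pics/w4.png'),(360,270))
cv2.imwrite('pics/o4.png',o);st=ctrl.state();print(st['time'],st['position'],car(st['position']),st['force'])
E
```

```text
9.15 [0.59667116 0.08975972 0.20056638] [[-0.03026296 -0.00079859]] [ 1.49223891 -6.43075918  2.43644394]
```

View pics/o4.png

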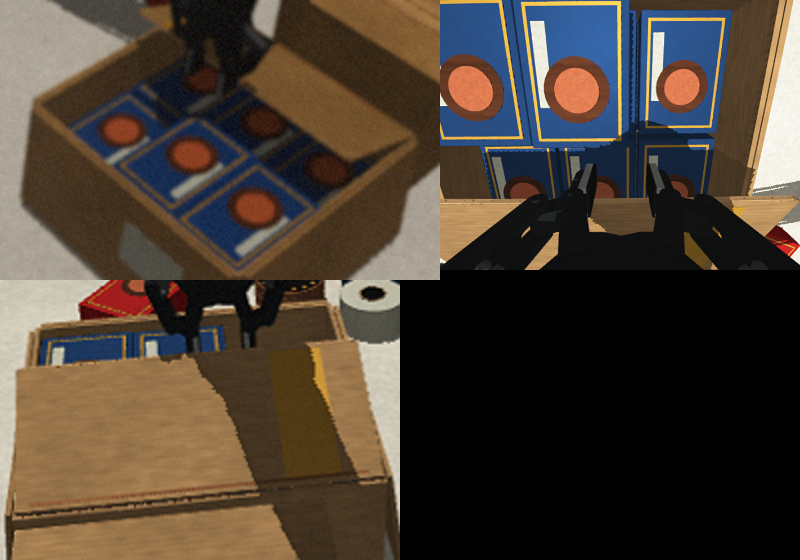

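The flap is coming up with the fingers on its edge, and the games are undisturbed. I'll continue the arc.

Emit:
apply_moves(
  deltas=[
    [[0.004, -0.007, 0], 0],
    [[0.008, -0.0136, 0], 0],
    [[0.012, -0.02, 0], 0],
    [[0.016, -0.0266, 0], 0],
    [[0.02, -0.033, 0], 0],
    [[0.025, -0.039, 0], 0],
    [[0.03, -0.0445, 0], 0],
    [[0.035, -0.05, 0], 0],
    [[0.04, -0.055, 0], 0],
    [[0.046, -0.06, 0], 0],
    [[0.052, -0.064, 0], 0],
    [[0.058, -0.068, 0], 0],
  ],
)

```text
time: 10.35
position: [0.5808, 0.1465, 0.2686]
orientation: [-1.063, -1.406, 1.42]
force: [-0.6, -3.0, 2.7]
grip_width: 0.469
```

```bash
python3 - <<'E'
from h import *
st=ctrl.state();print(st['time'],st['position'],car(st['position']),st['force'])
E
```

```text
10.35 [0.58084298 0.14646573 0.26864453] [[-0.02958034  0.05807107]] [-0.5831077  -2.9840187   2.73935113]
```

Emit:
apply_moves(
  deltas=[
    [[0.008, -0.005, 0], 0],
    [[0.016, -0.008, 0], 0],
    [[0.024, -0.009, 0], 0],
    [[0.032, -0.01, 0], 0],
    [[0.04, -0.01, 0], 0],
    [[0.048, -0.01, 0], 0],
    [[0.055, -0.01, 0], 0],
    [[0.062, -0.01, 0], 0],
    [[0.068, -0.01, 0], 0],
    [[0.073, -0.01, 0], 0],
    [[0.077, -0.01, 0], 0],
    [[0.08, -0.01, 0], 0],
    [[0.08, -0.01, 0], 0],
    [[0.08, -0.01, 0], 0],
  ],
)

```text
time: 11.75
position: [0.5587, 0.2234, 0.2781]
orientation: [-1.063, -1.406, 1.42]
force: [-0.4, -1.1, 0.3]
grip_width: 0.47
```

```bash
python3 - <<'E'
from h import *
d=grab('side','pics/d5.png');s=grab('scene','pics/s5.png');w=grab('wrist','pics/w5.png')
o=np.zeros((600,800,3),np.uint8)
o[:600,:480]=cv2.resize(cv2.imread('pics/s5.png')[130:330,320:480],None,fx=3,fy=3,interpolation=2)
o[:300,480:800]=cv2.resize(cv2.imread('pics/d5.png')[170:370,160:375],(320,300))
o[300:540,480:]=cv2.resize(cv2.imread('pics/w5.png'),(320,240))
cv2.imwrite('pics/o5.png',o);st=ctrl.state();print(st['time'],st['position'],car(st['position']),st['force'])
E
```

```text
11.9 [0.55871408 0.22328085 0.27816638] [[-0.02931585  0.13800968]] [ 0.08803897 -0.7895138   0.17507355]
```

View pics/o5.png

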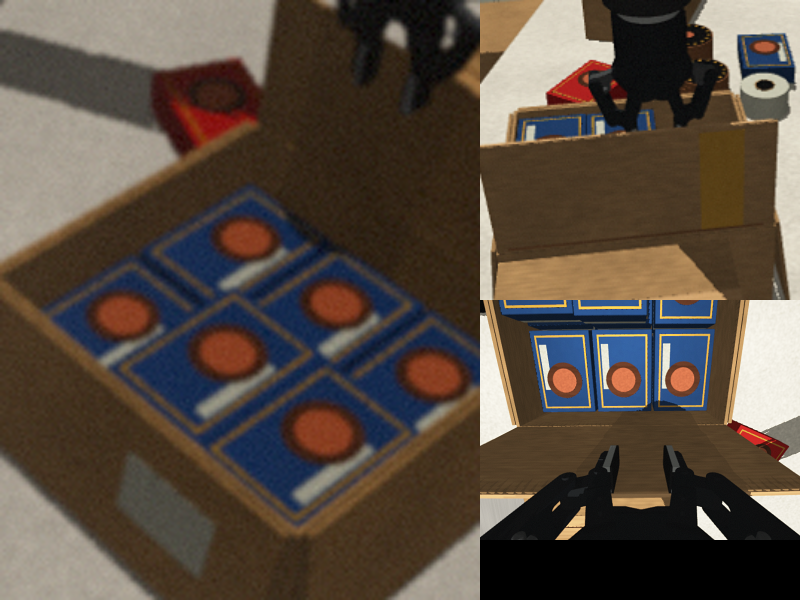

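The flap stands near upright with the fingers on its inner face, and the games are still flush. I'll check the angle using the near top corner at side (360,251) and the top-edge line in the wrist view near (470,386).

```bash
python3 - <<'E'
from h import *
L=lambda n:dict(np.load(f'pics/{n}5.npz'));d,w,s=L('d'),L('w'),L('s')
# predicted pixels for flap angles
for t in(1.43,1.5,1.57,1.64,1.71):
    def P(x,th=t,off=0): 
        y=.15-.15*np.cos(th)+off*np.sin(th);z=.165+.15*np.sin(th)+off*np.cos(th)*0;return np.r_[C0+x*ex+y*ey,z]
    print(t,'side near/far',proj(d,[P(-.163),P(.163)]).round(1).tolist(),'wrist',proj(w,[P(-.12),P(.0),P(.10)]).round(1).tolist(),'scene near',proj(s,[P(-.163)]).round(1).tolist())
a=cv2.imread('pics/d5.png')[230:300,100:400];b=cv2.imread('pics/w5.png')[320:420,0:640]
o=np.zeros((330,800,3),np.uint8);o[:187,:800]=cv2.resize(a,(800,187));o[190:315]=cv2.resize(b,(800,125));cv2.imwrite('pics/o6.png',o)
E
```

```text
1.43 side near/far [[357.3, 243.9], [157.9, 260.8]] wrist [[575.2, 328.9], [237.8, 331.9], [-40.8, 331.9]] scene near [[405.9, 126.0]]
1.5 side near/far [[358.6, 246.8], [157.1, 264.0]] wrist [[571.0, 355.7], [239.4, 359.1], [-34.5, 358.6]] scene near [[408.9, 124.1]]
1.57 side near/far [[359.9, 250.0], [156.3, 267.6]] wrist [[565.5, 380.4], [241.4, 383.9], [-26.5, 383.2]] scene near [[411.9, 122.5]]
1.64 side near/far [[361.2, 253.8], [155.5, 271.6]] wrist [[558.9, 402.5], [243.7, 406.2], [-17.1, 405.3]] scene near [[414.7, 121.2]]
1.71 side near/far [[362.6, 258.0], [154.9, 276.2]] wrist [[551.6, 421.8], [246.3, 425.6], [-6.5, 424.6]] scene near [[417.6, 120.1]]
```

View pics/o6.png

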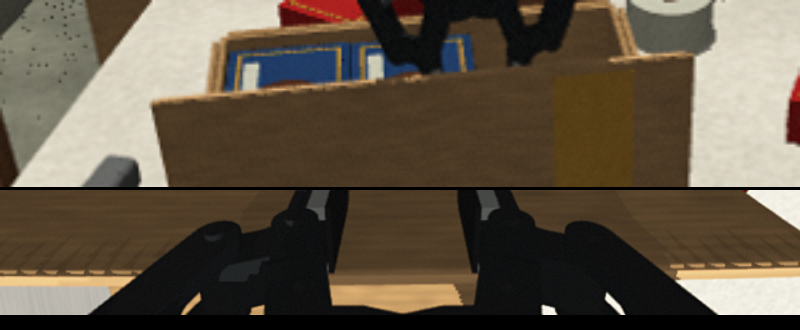

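Wrist edge rows of about 385 and 380 and side row 250.6 all give θ ≈ 1.57–1.58. One brief hold, then I'll hand in.

Emit:
apply_moves(
  deltas=[
    [[0.001, 0, 0], 0],
    [[0.001, 0, 0], 0],
    [[0.001, 0, 0], 0],
    [[0.001, 0, 0], 0],
    [[0.001, 0, 0], 0],
    [[0.001, 0, 0], 0],
  ],
)

```text
time: 12.5
position: [0.5584, 0.2242, 0.2781]
orientation: [-1.063, -1.406, 1.42]
force: [0.5, -2.0, -0.1]
grip_width: 0.47
```

```bash
python3 - <<'E'
from h import *
w=grab('wrist','pics/w6.png');g=w['pixels'].astype(int).sum(2)
print([(u,int(370+np.argmax(np.diff(g[370:400,u])))) for u in(10,30,560,570)])
F=[]
for i in range(3): ctrl.read_camera('side');F.append(ctrl.state()['force'].round(2))
st=ctrl.state();print(st['time'],car(st['position']),F,abs(st['qvel']).max())
print('finish',ctrl.finish_job())
E
```

```text
[(10, 388), (30, 388), (560, 383), (570, 383)]
12.7 [[-0.0293244   0.13898623]] [array([-0.08, -2.77,  2.21]), array([ 0.68, -2.74,  1.02]), array([-0.68, -1.58,  1.01])] 0.0012765362554097515
the job is handed in; nothing more can be done
finish None
```

I pushed the nearer game up to the corner game, then raised the flap and held it upright with the fingers. I handed the job in at about 12.7 s of the 53 s allowed.

- **Games:** I slid the loose box with both fingertips until the force rose to about 24 N, which means both games were against the far wall. In the pictures afterwards they lie flush, in line and flat. The corner game shifted by about the 2 mm of play it had, judged from where the push stopped. I did not measure the closed gap separately.
- **Flap:** I lifted it by its free edge and followed its arc up. The wrist and side views both put it at about 1.57–1.58 rad just before a final 1 mm press. After the press the wrist view still showed it upright, at roughly 1.58.
- **Hold:** The fingers press the inner face with about 1.6–2.8 N sideways, against the roughly 2 N expected, and the arm is at rest. Just before that last press, one reading was only 0.8 N, and the force sensor's noise is about 0.5 N.
- **Bystanders:** The arm never went near the things on the bench.

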